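# Closing four teapot-part plaster moulds to dry

## Task

Close the four two-part plaster moulds so that they can dry true: gently set each loose top half on the bottom half of the same outline, turned so that its pour hole comes over the pour well in the bottom half and the natches go fully home with no gap at the seam. Leave the bottom halves standing where they are, and do not knock the two fresh clay cups.

Things in the scene. Friction and masses are not known exactly. Their poses are not given: they have to be found in the camera images.
- square_upper (a point): Loose TOP half of a cream plaster mould: square block, 62 x 62 mm in plan, 36 mm high, 0.1 to 0.4 kg, lying joint face down. Point: its centre, 18 mm above its underside. z is up; a 21 mm funnel-shaped pour hole shows in its upper face towards +x, at own (x, y) = (18, -12) mm. Two hidden tapered sockets underneath.
- square_face (a point): Its BOTTOM half, same outline and axes, 32 mm high, loose, joint face up with ball-shaped lid-knob cavity and 17 mm pour well at own (x, y) = (18, -12) mm. Point: middle of the face, 32 mm above bench, z up. Cone natches, 12 mm high, at (17, 17) and (-17, 0) mm draw the top half true from up to 5 mm off if both x axes agree; closed, its centre is 18 mm above this point.
- short_upper (a point): Loose TOP half of a cream plaster mould: short oblong block, 88 mm long (own x) by 60 mm wide (own y), 36 mm high, 0.1 to 0.4 kg, lying joint face down. Point: its centre, 18 mm above its underside. z is up; a 21 mm funnel-shaped pour hole shows in its upper face towards +x, at own (x, y) = (30, -14) mm. Two hidden tapered sockets underneath.
- short_face (a point): Its BOTTOM half, same outline and axes, 32 mm high, loose, joint face up with small C-shaped cup-handle cavity and 17 mm pour well at own (x, y) = (30, -14) mm. Point: middle of the face, 32 mm above bench, z up. Cone natches, 12 mm high, at (30, 16) and (-30, 0) mm draw the top half true from up to 5 mm off if both x axes agree; closed, its centre is 18 mm above this point.
- long_upper (a point): Loose TOP half of a cream plaster mould: long oblong block, 118 mm long (own x) by 60 mm wide (own y), both ends full width, 36 mm high, 0.1 to 0.4 kg, lying joint face down. Point: its centre, 18 mm above its underside. z is up; a 21 mm funnel-shaped pour hole shows in its upper face towards +x, at own (x, y) = (44, -14) mm. Two hidden tapered sockets underneath.
- long_face (a point): Its BOTTOM half, same outline and axes, 32 mm high, loose, joint face up with larger C-shaped pot-handle cavity and 17 mm pour well at own (x, y) = (44, -14) mm. Point: middle of the face, 32 mm above bench, z up. Cone natches, 12 mm high, at (45, 16) and (-45, 0) mm draw the top half true from up to 5 mm off if both x axes agree; closed, its centre is 18 mm above this point.
- tapered_upper (a point): Loose TOP half of a cream plaster mould: long block, 118 mm long (own x) by 60 mm wide (own y), drawn in from x = -22 mm to a 28 mm wide end at x = -59 mm, 36 mm high, 0.1 to 0.4 kg, lying joint face down. Point: its centre, 18 mm above its underside. z is up; a 21 mm funnel-shaped pour hole shows in its upper face towards +x, at own (x, y) = (46, -14) mm. Two hidden tapered sockets underneath.
- tapered_face (a point): Its BOTTOM half, same outline and axes, 32 mm high, loose, joint face up with curved spout cavity and 17 mm pour well at own (x, y) = (46, -14) mm. Point: middle of the face, 32 mm above bench, z up. Cone natches, 12 mm high, at (45, 16) and (-45, 0) mm draw the top half true from up to 5 mm off if both x axes agree; closed, its centre is 18 mm above this point.
- cup_a: Freshly cast handle-less cup of soft brown clay, 62 mm across the rim and 58 mm tall, standing upright; origin at the centre of its foot. Not to be knocked.
- cup_b: Freshly cast handle-less cup of soft brown clay, 62 mm across the rim and 58 mm tall, standing upright; origin at the centre of its foot. Not to be knocked.
Not all that is in view belongs to the job. What is shaped like the part that bears square_upper but green or orange is not meant.

How it is judged:
By the outcome, as a careful person would: the job done as asked, in the order asked, and still so for the second after the job is handed in, with the robot touching nothing.
It also fails if it takes over 109 s, if anything falls off the work surface, if the arm or the gripper's body presses on something with over 40 N, if the wrist force passes 120 N, or if a joint passes its speed limit or range.

## Robot

A 6-joint arm with a two-finger parallel gripper is mounted at the origin on the work surface. World frame = base frame: x ahead of the robot, y to its left, z up, the work surface at z = 0. Lengths are in m, angles in degrees, forces in N, time in s.
With the tool pointing down it reaches from about 0.3 to 0.75 m from the base axis. Payload 8.5 kg.
Tool frame: the origin (TCP) lies midway between the tips of the shut fingers; the grasp point (between the pads) lies 19 mm behind it; y points along the fingers, z is the direction in which the jaws open and shut, and the axes are right-handed (so a half turn about y gives the same grasp; the last joint's range is limited). The gripper opens to 85 mm and grips with 20 to 120 N. Pads are 22 mm wide; open, the fingers measure 114 mm over their backs; the gripper's body (76 mm by 85 mm) begins 54 mm behind the grasp point. The pads swing forward as they close: fully open they stand 13 mm farther back than shut.
Start: joints at [51.32, 21.807, 74.336, -0, 83.858, -12.336], TCP at [0.244, 0.493, 0.231] pointing down, gripper open.
Joint ranges: [-178.18, 178.18], [-50.72, 133.34], [12.68, 142.11], [-81.47, 261.47], [9.98, 163.14], [-165.26, 165.26]. Speed limits (degrees/s): [136.94, 136.94, 180, 180, 180, 180].

## Interface

Orientations are given as a 3x3 rotation matrix whose columns are the frame's x, y, z axes.
In Python, from rig import r gives the robot as it stands.
- The arm moves only by the tool move_arm, never from a script. Its arguments are lists of equal length, an entry for each row: "slide": the shift along the tool's x, y, z normalised to -1 to 1, where 1 is 0.4 m, a list of three; "rotation": the turn, a rotation vector about the tool's x, y, z normalised to -1 to 1, where 1 is 1.5 rad, a list of three; "jaw": the closure, from 0 (fully open) to 1 (shut). A call has 1 to 10 rows; each row is the pose to reach, as a shift and turn from the pose commanded when the call began, along the tool's axes at that moment; what a row does not reach only later rows make up. A row lasts 1/8 s, in which the tool goes at most 62.5 mm and 10.7 degrees, less where a joint would pass 70% of its speed; a pose out of reach is approached as far as the arm can. A call with a number of a shift or a turn outside -1 to 1 is refused whole. A call with a gripper value outside its range is refused whole. The fingers move at their own pace and stop on an object; "grip_force" is the grip in N (left out, the last holds). Time passes only in rows, so rows that repeat a pose let the fingers close. It gives the time, the measured TCP pose, the force and the opening at its end, in the units of the state.
- r.get_state(): the state, without advancing time (a new reading comes with each control period).
- r.capture(name): name is "side" or "top" or "wrist"; returns the picture (420x560x3 uint8, red, green, blue); there is no depth.
- r.camera_params(name): a dict with "intrinsics" (3x3 intrinsics, pixels), "R" (3x3) and "t" (3): a world point X has camera coordinates R X + t; the wrist camera has in their place "tool_from_camera" (4x4, takes a point from camera to tool coordinates, whose origin is the TCP and whose axes are the tool frame's). Camera axes: x right, y down, z forward; pixel columns grow to the right and rows downward; lengths in m; the calibration is good to about 2 mm. A picture is of the moment at which its call begins: read the wrist's pose just before it. camera_params takes no time and is no camera call.
- r.finish_job(): hands the job in, once; it reports no verdict.
Trained networks look in the newest picture that a camera, given by its name, has taken for a name from the list of things; names that differ only in an ending like _2 or _b are one class to them, and where a whole thing is asked for, a point or a joint stands for the part that bears it (a point fixed in the world has none). Each returns a list of dicts, best first, with "conf" (0 to 1); they miss things now and then, are a little off and sometimes report something else, mostly with a low value. They report only what shows in the picture. A call takes as long as a camera call. They do not tell look-alikes from the thing itself.
- r.outline_of(camera, label): "mask" (420x560 bool, what is visible of it) and "point" ([column, row] in pixels, amid what is visible of it).
The state is a dict: "t": time; "joint_positions": joint angles; "joint_velocities": joint speeds; "joint_torque": joint torques, N m; "tool_pos": TCP position; "tcp_rot": TCP orientation; "contact_force": force on the tool from outside, world axes, zero at the start; "wrist_torque": the same for the moment, N m; "width": finger opening in m.
Only numpy, scipy, OpenCV 4.12 (cv2) and the standard library are available. Lean on these libraries where they do the work, as an engineer would, in place of code of your own. Each camera call takes 0.05 s, during which the arm holds its last target. There are 200 camera calls.

## Working session

There is one attempt and no reset: what is moved stays moved. The work goes in short steps, Python scripts to look and compute and a tool call to move; the robot and the scene stay as the last step left them, time stands still between calls to the robot, and variables do not carry over. Pictures are saved under pics/ and viewed, about 12 in all and at most 16, crops included, and the job is handed in when it is done.

Besides the shell and the picture viewer there is one more tool, called as name(argument=value, ...) on one line, values as JSON. move_arm: Moves the arm, as the interface text tells. Its arguments: {"type":"object","properties":{"slide":{"type":"array"},"rotation":{"type":"array"},"jaw":{"type":"array"},"grip_force":{"type":"number"}},"required":["slide","rotation","jaw"]}

```bash
ls; mkdir -p pics; python3 - <<'E'
from rig import r
import cv2,numpy as np
s=r.get_state();print(s)
for n in("side","top"):
    im=r.capture(n);cv2.imwrite(f"pics/{n}0.png",im[:,:,::-1])
    p=r.camera_params(n);print(n,p)
print(r.camera_params("wrist"))
E
```

```text
pics
{'t': 0.0, 'joint_positions': array([ 5.13208278e+01,  2.18401478e+01,  7.43874569e+01, -1.36841006e-04,
        8.38570237e+01, -1.23363265e+01]), 'joint_velocities': array([-0.09172716,  0.0038141 , -0.00030568,  0.0552634 ,  0.02625182,
       -0.00654885]), 'joint_torque': array([ 1.65534108e-03, -4.48466206e+01, -2.31281877e+01, -6.41871247e-05,
        4.73960827e-03, -5.82010898e-06]), 'tool_pos': array([0.24386821, 0.49263554, 0.23070376]), 'tcp_rot': array([[ 8.96154822e-01, -9.21238417e-04,  4.43740563e-01],
       [-4.43741408e-01, -1.15455016e-03,  8.96154133e-01],
       [-3.13250876e-04, -9.99998909e-01, -1.44344733e-03]]), 'contact_force': array([ 0.01082574,  0.07933031, -0.23478377]), 'wrist_torque': array([ 0.06528814, -0.00136433, -0.01487013]), 'width': 0.0849161821475604}
side {'intrinsics': array([[458.54241785,   0.        , 277.10772673],
       [  0.        , 458.54241785, 209.88090103],
       [  0.        ,   0.        ,   1.        ]]), 'R': array([[ 0.91477589, -0.40381144,  0.01101784],
       [-0.26889204, -0.62903681, -0.72938999],
       [ 0.3014
[... 309 characters left out ...]
104],
       [-0.98329584, -0.00333384, -0.18198399],
       [ 0.18200291, -0.00671647, -0.98327505]]), 't': array([-1.17835094e-03,  5.53340087e-01,  1.52407387e+00])}
{'intrinsics': array([[298.72923824,   0.        , 273.66216944],
       [  0.        , 298.72923824, 208.23770622],
       [  0.        ,   0.        ,   1.        ]]), 'tool_from_camera': array([[-4.65932887e-04,  9.54164110e-01,  2.99283536e-01,
        -7.73560853e-02],
       [ 1.77792479e-03, -2.99282305e-01,  9.54162953e-01,
        -1.43727715e-01],
       [ 9.99998311e-01,  9.76679516e-04, -1.55698655e-03,
         1.32847197e-03],
       [ 0.00000000e+00,  0.00000000e+00,  0.00000000e+00,
         1.00000000e+00]])}
```

View pics/top0.png

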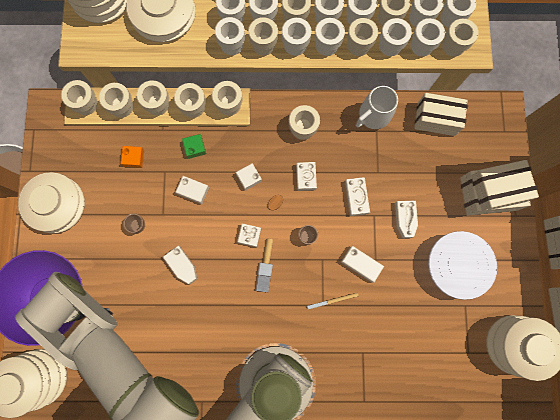

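View pics/side0.png

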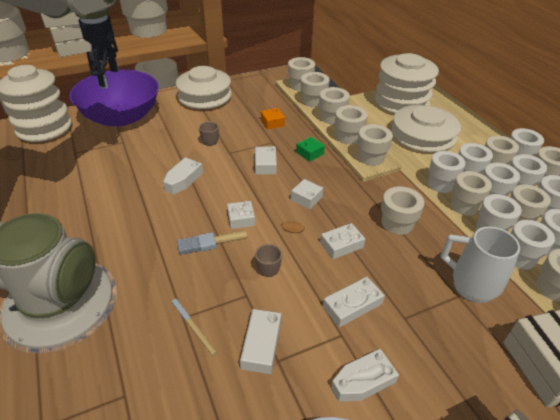

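```bash
cat > h.py <<'E'
from rig import r
import cv2,numpy as np
from scipy.optimize import minimize
def rect(l,w): return np.array([[l,w],[-l,w],[-l,-w],[l,-w]])/2000
TAP=np.array([[59,30],[-22,30],[-59,14],[-59,-14],[-22,-30],[59,-30]])/1000
SH={'square':rect(62,62),'short':rect(88,60),'long':rect(118,60),'tapered':TAP}
HOLE={'square':(18,-12),'short':(30,-14),'long':(44,-14),'tapered':(46,-14)}
def proj(c,X):
    p=r.camera_params(c) if isinstance(c,str) else c
    Y=X@p['R'].T+p['t']; q=Y@p['intrinsics'].T; return q[:,:2]/q[:,2:]
def world(sh,v,zs):
    x,y,a=v; P=sh@np.array([[np.cos(a),np.sin(a)],[-np.sin(a),np.cos(a)]])+[x,y]
    return np.vstack([np.c_[P,np.full(len(P),z)] for z in zs])
def sil(p,sh,v,zs,S=4):
    h=cv2.convexHull((proj(p,world(sh,v,zs))*S*16).astype(np.int32))
    m=np.zeros((420*S,560*S),np.uint8); cv2.fillConvexPoly(m,h,1,shift=4)
    return cv2.resize(m.astype(np.float32),(560,420),interpolation=cv2.INTER_AREA)
def ray(p,px,z):
    d=p['R'].T@np.linalg.inv(p['intrinsics'])@[px[0],px[1],1]; c=-p['R'].T@p['t']
    return c+d*(z-c[2])/d[2]
def fit(name,zs,obs):
    sh=SH[name]; best=None
    c=np.mean([ray(p,np.array(np.nonzero(m))[::-1].mean(1),zs[1]/2)[:2] for p,m in obs],0)
    def cost(v): return sum(np.abs(sil(p,sh,v,zs,2)-m).sum()/m.sum() for p,m in obs)
    st=np.arange(0,360 if name=='tapered' else (90 if name=='square' else 180),15)
    s=sorted((cost([*c,np.radians(a)]),a) for a in st)[:3]
    for _,a in s:
        o=minimize(cost,[*c,np.radians(a)],method='Nelder-Mead',options=dict(initial_simplex=np.array([[*c,np.radians(a)]]*4)+np.array([[0,0,0],[.01,0,0],[0,.01,0],[0,0,.2]]),xatol=1e-4,fatol=1e-4))
        if best is None or o.fun<best.fun: best=o
    return best.x,best.fun
E
cat > m.py <<'E'
from h import *
P={c:r.camera_params(c) for c in('top','side')}; im={c:r.capture(c) for c in P}
res={}
for n in SH:
  for k,zs in(('upper',(0,.036)),('face',(0,.032))):
    obs=[]
    for c in P:
        L=r.outline_of(c,f'{n}_{k}')
        print(n,k,c,[(round(d['conf'],2),np.round(d['point']).tolist(),int(d['mask'].sum())) for d in L[:4]])
        if k=='upper' and n=='square':
            L=[d for d in L if im[c][d['mask']].mean(0).ptp()<60] if 0 else [d for d in L if np.ptp(im[c][d['mask']].mean(0))<70]
        if L: obs.append((P[c],L[0]['mask'].astype(np.float32)))
    v,f=fit(n,zs,obs); res[n+'_'+k]=v
    each=[fit(n,zs,[o])[0] for o in obs]
    print('  ',np.round(v[:2],4),round(np.degrees(v[2]),1),'cost',round(f,3),[np.round(e[:2]-v[:2],4).tolist()+[round(np.degrees(e[2]-v[2]),1)] for e in each])
for n in('cup',):
  for c in P: print([(round(d['conf'],2),np.round(d['point']).tolist(),np.round(ray(P[c],d['point'],.04),3)) for l in('cup_a','cup_b') for d in r.outline_of(c,l)[:3]])
np.save('res.npy',res,allow_pickle=True)
S=6;tiles=[]
for n,v in res.items():
    u=proj(P['top'],world(np.array([[0,0]]),v,(.034,)))[0]; x,y=(u-24).astype(int)
    t=cv2.resize(im['top'][y:y+48,x:x+48],None,fx=4,fy=4,interpolation=cv2.INTER_CUBIC)[:,:,::-1].copy()
    z=.036 if 'upper' in n else .032
    h=proj(P['top'],world(np.array([HOLE[n.split('_')[0]]])/1000,v,(z,)))[0]
    pl=proj(P['top'],world(SH[n.split('_')[0]],v,(z,)))
    cv2.polylines(t,[np.int32((pl-[x,y]+.5)*4)],True,(0,0,255),1)
    cv2.circle(t,tuple(np.int32((h-[x,y]+.5)*4)),4,(255,0,0),-1); cv2.putText(t,n,(2,12),0,.45,(0,255,255),1); tiles.append(t)
cv2.imwrite('pics/tiles.png',np.vstack([np.hstack(tiles[0::2]),np.hstack(tiles[1::2])]))
E
python3 m.py
```

```text
square upper top [(0.7, [193.0, 148.0], 382), (0.58, [251.0, 177.0], 416), (0.56, [128.0, 158.0], 447)]
square upper side [(0.77, [274.0, 120.0], 397), (0.74, [312.0, 148.0], 495), (0.64, [307.0, 193.0], 617)]
   [0.649  0.0877] 28.3 cost 0.214 [[-0.0008, -0.0007, np.float64(1.7)], [0.0036, 0.0025, np.float64(3.3)]]
square face top [(0.91, [249.0, 235.0], 375), (0.72, [181.0, 264.0], 729)]
square face side [(0.8, [244.0, 216.0], 644)]
   [0.4592 0.0821] 77.3 cost 0.319 [[-0.003, -0.0013, np.float64(-90.5)], [0.0018, 0.0053, np.float64(1.4)]]
short upper top [(0.93, [189.0, 188.0], 562)]
short upper side [(0.86, [269.0, 158.0], 563)]
   [0.6057 0.2711] 69.1 cost 0.181 [[-0.0018, -0.0018, np.float64(-1.2)], [0.0036, 0.0036, np.float64(-2.4)]]
short face top [(0.89, [305.0, 177.0], 531), (0.52, [360.0, 262.0], 751)]
short face side [(0.7, [342.0, 239.0], 1029)]
   [ 0.6532 -0.101 ] 0.9 cost 0.165 [[-0.002, -0.0013, np.float64(180.7)], [0.0013, 0.003, np.float64(182.4)]]
long upper top [(0.64, [361.0, 261.0], 750)]
long upper side [(0.91, [260.0, 345.0], 1898)]
   [ 0.366  -0.2758] 57.8 
[... 478 characters left out ...]
np.float64(-1.2)]]
tapered face top [(0.65, [410.0, 216.0], 744), (0.38, [310.0, 232.0], 297)]
tapered face side [(0.98, [366.0, 376.0], 2229)]
   [ 0.5107 -0.4239] 2.6 cost 0.148 [[-0.0002, -0.0015, np.float64(-0.8)], [0.0022, 0.0023, np.float64(-0.3)]]
[(0.89, [136.0, 223.0], array([0.491, 0.443, 0.04 ])), (0.53, [309.0, 234.0], array([ 0.458, -0.108,  0.04 ])), (0.89, [136.0, 223.0], array([0.491, 0.443, 0.04 ])), (0.53, [309.0, 234.0], array([ 0.458, -0.108,  0.04 ]))]
[(0.76, [212.0, 128.0], array([0.505, 0.465, 0.04 ])), (0.68, [270.0, 259.0], array([ 0.458, -0.102,  0.04 ])), (0.76, [212.0, 128.0], array([0.505, 0.465, 0.04 ])), (0.68, [270.0, 259.0], array([ 0.458, -0.102,  0.04 ]))]
```

View pics/tiles.png

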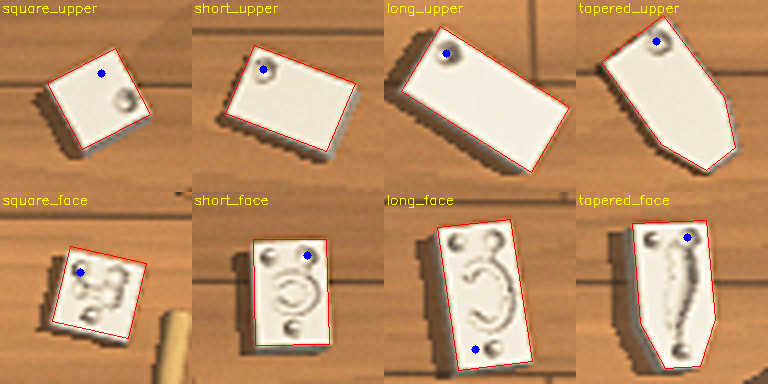

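```bash
cat > go.py <<'E'
import sys
from rig import r
import numpy as np
from scipy.spatial.transform import Rotation as Ro
def go(x,y,z,phi):
    s=r.get_state(); R=s['tcp_rot']; a=np.radians(phi)
    T=np.array([[np.cos(a),0,-np.sin(a)],[np.sin(a),0,np.cos(a)],[0,-1,0]])
    d=R.T@(np.array([x,y,z])-s['tool_pos']); w=Ro.from_matrix(R.T@T).as_rotvec()
    print('slide',np.round(d/.4,4).tolist(),'rot',np.round(w/1.5,4).tolist(),'rows',max(np.linalg.norm(d)/.0625,np.degrees(np.linalg.norm(w))/10.7).round(1),'t',round(s['t'],2))
if __name__=='__main__': go(*map(float,sys.argv[1:5]))
E
python3 go.py .52 .2 .25 -111
```

```text
slide [0.9431, -0.0467, -0.3499] rot [0.0, 0.985, 0.0] rows 7.9 t 1.2
```

move_arm(slide=[[0.943,-0.047,-0.35],[0.943,-0.047,-0.35],[0.943,-0.047,-0.35],[0.943,-0.047,-0.35],[0.943,-0.047,-0.35],[0.943,-0.047,-0.35],[0.943,-0.047,-0.35],[0.943,-0.047,-0.35],[0.943,-0.047,-0.35],[0.943,-0.047,-0.35]], rotation=[[0,0.985,0],[0,0.985,0],[0,0.985,0],[0,0.985,0],[0,0.985,0],[0,0.985,0],[0,0.985,0],[0,0.985,0],[0,0.985,0],[0,0.985,0]], jaw=[0,0,0,0,0,0,0,0,0,0])

```text
t: 2.45
tool_pos: [0.5197, 0.2003, 0.2502]
tcp_rot: [[-0.355, 0.0, 0.935], [-0.935, 0.0, -0.355], [-0.0, -1.0, 0.0]]
contact_force: [0.3, -1.3, 0.2]
width: 0.0854
```

```bash
cat > w.py <<'E'
# wrist look: refine the parts in view; saves overlay
import sys,pickle,os
from h import *
tag=sys.argv[1]
res=pickle.load(open('res.pkl','rb')) if os.path.exists('res.pkl') else np.load('res.npy',allow_pickle=True).item()
if not os.path.exists('res.pkl'):
    res['square_upper'][2]-=np.pi/2; res['long_face'][2]-=np.pi
s=r.get_state(); im=r.capture('wrist'); q=r.camera_params('wrist'); M=q['tool_from_camera']
Rc=s['tcp_rot']@M[:3,:3]; tc=s['tcp_rot']@M[:3,3]+s['tool_pos']
p=dict(intrinsics=q['intrinsics'],R=Rc.T,t=-Rc.T@tc)
big=cv2.resize(im,None,fx=1.42,fy=1.42,interpolation=cv2.INTER_CUBIC)[:,:,::-1].copy()
names=sys.argv[2:] or list(res)
for n in names:
    sh=SH[n.split('_')[0]]; z=.036 if 'upper' in n else .032; v0=res[n]
    m0=sil(p,sh,v0,(0,z),1)
    if m0.sum()<500 or m0[:, [0,-1]].any() or m0[[0,-1]].any(): print(n,'out of view'); continue
    L=[d for k in('upper','face') for d in r.outline_of('wrist',n.split('_')[0]+'_'+k) if (d['mask']*m0).sum()>.5*m0.sum() and d['mask'].sum()<1.5*m0.sum()]
    if not L: print(n,'not found'); continue
    m=L[0]['mask'].astype(np.float32)
    cost=lambda v: np.abs(sil(p,sh,v,(0,z),2)-m).sum()/m.sum()
    o=minimize(cost,v0,method='Nelder-Mead',options=dict(initial_simplex=np.array([v0]*4)+np.array([[-.004,-.004,-.05],[.008,0,0],[0,.008,0],[0,0,.1]]),xatol=1e-4,fatol=1e-4))
    v=o.x; print(n,round(L[0]['conf'],2),np.round(v[:2],4),round(np.degrees(v[2]),1),'cost',round(o.fun,3),'d',np.round(v[:2]-v0[:2],4),round(np.degrees(v[2]-v0[2]),1))
    res[n]=v
    pl=proj(p,world(sh,v,(z,))); h=proj(p,world(np.array([HOLE[n.split('_')[0]]])/1000,v,(z,)))[0]
    cv2.polylines(big,[np.int32((pl+.5)*1.42)],True,(0,0,255),1); cv2.circle(big,tuple(np.int32((h+.5)*1.42)),3,(255,0,0),-1)
cv2.imwrite(f'pics/w_{tag}.png',big); pickle.dump(res,open('res.pkl','wb'))
E
python3 w.py a
```

```text
square_upper 0.56 [0.6505 0.09  ] -59.5 cost 0.052 d [0.0015 0.0023] 2.2
square_face 0.88 [0.4574 0.086 ] 76.7 cost 0.04 d [-0.0018  0.0039] -0.6
short_upper 0.79 [0.605  0.2747] 67.3 cost 0.041 d [-0.0007  0.0036] -1.8
short_face not found
long_upper out of view
long_face out of view
tapered_upper not found
tapered_face out of view
```

View pics/w_a.png

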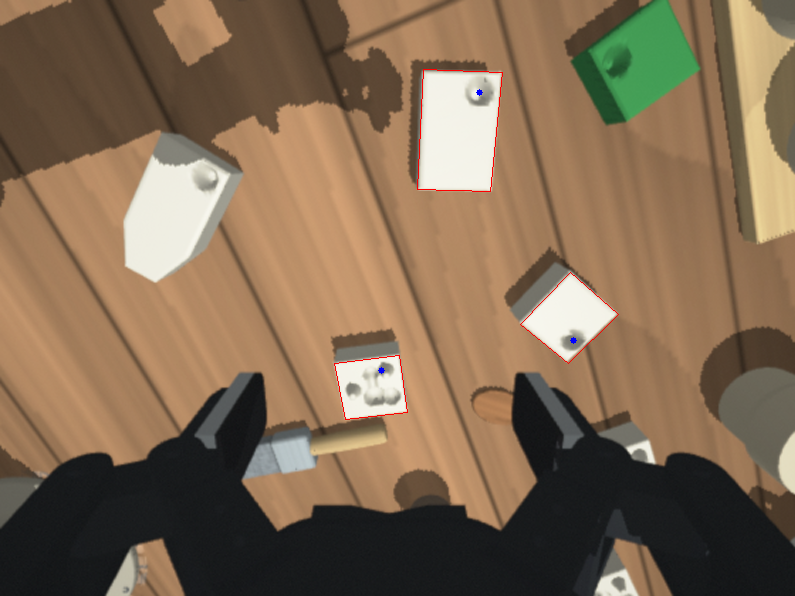

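```bash
python3 go.py .5 -.2 .25 -160
```

```text
slide [0.9516, 0.0003, 0.3116] rot [0.0, 0.5703, 0.0] rows 6.4 t 3.0
```

```bash
python3 - <<'E'
import cv2
a=cv2.imread('pics/w_a.png')[335:435,310:430]; b=cv2.imread('pics/side0.png')[195:235,215:265]
a=cv2.resize(a,(480,400),interpolation=cv2.INTER_CUBIC); b=cv2.resize(b,(320,400) ,interpolation=cv2.INTER_CUBIC)
cv2.imwrite('pics/sqf.png',cv2.hconcat([a,b]))
E
```

```text
(no output)
```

View pics/sqf.png

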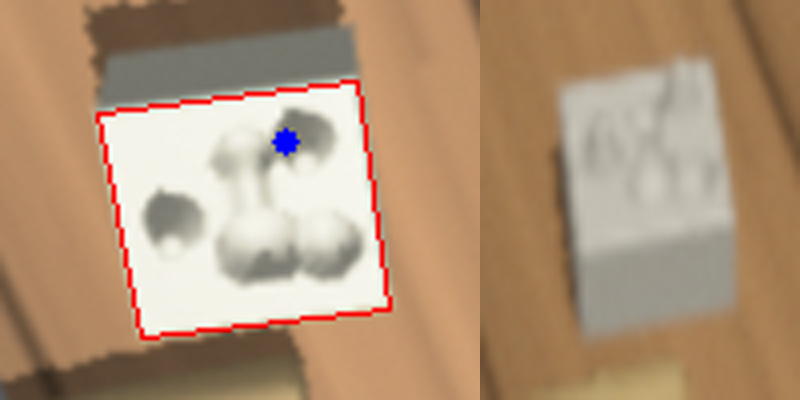

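move_arm(slide=[[0.952,0,0.312],[0.952,0,0.312],[0.952,0,0.312],[0.952,0,0.312],[0.952,0,0.312],[0.952,0,0.312],[0.952,0,0.312],[0.952,0,0.312]], rotation=[[0,0.57,0],[0,0.57,0],[0,0.57,0],[0,0.57,0],[0,0.57,0],[0,0.57,0],[0,0.57,0],[0,0.57,0]], jaw=[0,0,0,0,0,0,0,0])

```text
t: 4.0
tool_pos: [0.4998, -0.2017, 0.2498]
tcp_rot: [[-0.941, -0.0, 0.34], [-0.34, 0.0, -0.941], [0.0, -1.0, -0.0]]
contact_force: [-1.0, 0.3, -0.7]
width: 0.0853
```

```bash
python3 - <<'E'
import pickle,numpy as np
r=pickle.load(open('res.pkl','rb')); r['square_face'][2]-=np.pi/2; pickle.dump(r,open('res.pkl','wb'))
E
python3 w.py b; python3 go.py .44 .22 .25 -142
```

```text
square_upper out of view
square_face out of view
short_upper out of view
short_face out of view
long_upper 0.87 [ 0.3652 -0.2728] 57.0 cost 0.036 d [-0.0009  0.0031] -0.8
long_face 0.96 [ 0.5852 -0.2632] 7.0 cost 0.017 d [-0.0003  0.003 ] 0.3
tapered_upper out of view
tapered_face 0.87 [ 0.5099 -0.4222] 1.4 cost 0.035 d [-0.0008  0.0017] -1.2
slide [-0.2189, 0.0007, -1.0359] rot [-0.0001, -0.2083, -0.0001] rows 6.8 t 4.35
```

View pics/w_b.png

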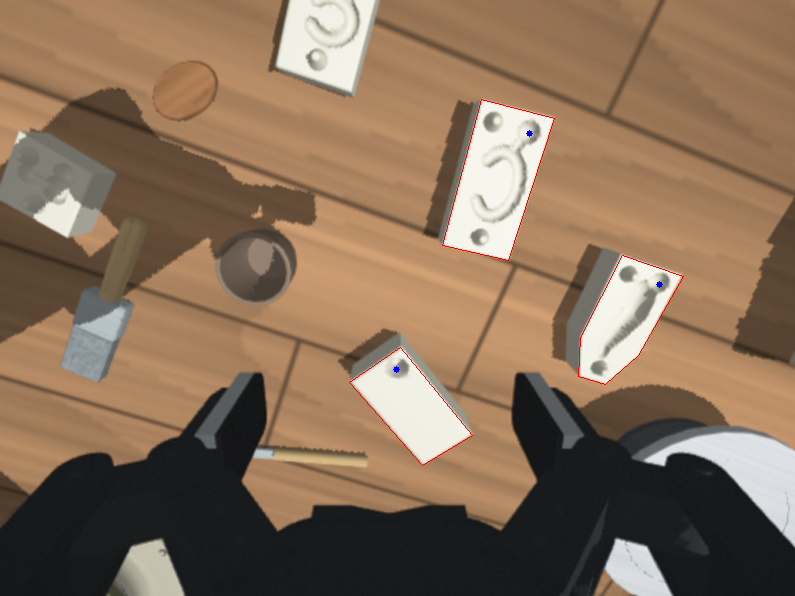

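```bash
python3 go.py .3652 -.2728 .12 -123;python3 go.py .3652 -.2728 .003 -123
```

```text
slide [0.3801, 0.3257, 0.0567] rot [-0.0001, -0.4294, -0.0001] rows 3.4 t 4.35
slide [0.3801, 0.6182, 0.0567] rot [-0.0001, -0.4294, -0.0001] rows 4.7 t 4.35
```

move_arm(slide=[[0.38,0.326,0.057],[0.38,0.326,0.057],[0.38,0.326,0.057],[0.38,0.326,0.057],[0.38,0.326,0.057],[0.38,0.4,0.057],[0.38,0.5,0.057],[0.38,0.618,0.057],[0.38,0.618,0.057],[0.38,0.618,0.057]], rotation=[[0,-0.43,0],[0,-0.43,0],[0,-0.43,0],[0,-0.43,0],[0,-0.43,0],[0,-0.43,0],[0,-0.43,0],[0,-0.43,0],[0,-0.43,0],[0,-0.43,0]], jaw=[0,0,0,0,0,0,0,0,0,0])

```text
t: 5.6
tool_pos: [0.3661, -0.2741, 0.0045]
tcp_rot: [[-0.545, 0.002, 0.838], [-0.838, -0.002, -0.545], [0.001, -1.0, 0.002]]
contact_force: [0.3, 0.1, 1.2]
width: 0.0853
```

move_arm(slide=[[0,0,0],[0,0,0],[0,0,0],[0,0,0],[0,0,0],[0,-0.05,0],[0,-0.15,0],[0,-0.3,0],[0,-0.3,0]], rotation=[[0,0,0],[0,0,0],[0,0,0],[0,0,0],[0,0,0],[0,0,0],[0,0,0],[0,0,0],[0,0,0]], jaw=[1,1,1,1,1,1,1,1,1], grip_force=40)

```text
t: 6.72
tool_pos: [0.3661, -0.2749, 0.1269]
tcp_rot: [[-0.545, 0.006, 0.838], [-0.838, -0.007, -0.545], [0.003, -1.0, 0.009]]
contact_force: [-0.3, -0.2, -4.3]
width: 0.0589
```

```bash
python3 go.py .5852 -.2632 .12 -173; python3 go.py .5852 -.2632 .048 -173
```

```text
slide [-0.3232, 0.02, 0.4429] rot [-0.0062, 0.5814, -0.0007] rows 4.7 t 6.72
slide [-0.3237, 0.2, 0.4414] rot [-0.0062, 0.5814, -0.0007] rows 4.7 t 6.72
```

move_arm(slide=[[-0.323,0.02,0.442],[-0.323,0.02,0.442],[-0.323,0.02,0.442],[-0.323,0.02,0.442],[-0.323,0.02,0.442],[-0.323,0.02,0.442],[-0.323,0.07,0.442],[-0.323,0.13,0.442],[-0.323,0.13,0.442]], rotation=[[-0.006,0.581,0],[-0.006,0.581,0],[-0.006,0.581,0],[-0.006,0.581,0],[-0.006,0.581,0],[-0.006,0.581,0],[-0.006,0.581,0],[-0.006,0.581,0],[-0.006,0.581,0]], jaw=[1,1,1,1,1,1,1,1,1])

```text
t: 7.85
tool_pos: [0.5821, -0.2612, 0.0688]
tcp_rot: [[-0.992, -0.009, 0.124], [-0.124, 0.01, -0.992], [0.008, -1.0, -0.011]]
contact_force: [0.3, -0.0, -3.8]
width: 0.0593
```

```bash
python3 go.py .5852 -.2632 .0365 -173; python3 - <<'E'
from h import *
im=r.capture('wrist'); cv2.imwrite('pics/w_c.png',im[:,:,::-1]); print(r.get_state()['tool_pos'])
E
```

```text
slide [-0.0077, 0.0807, 0.007] rot [0.0075, 0.0015, 0.005] rows 0.5 t 7.85
[ 0.58295253 -0.26163028  0.07041033]
```

View pics/w_c.png

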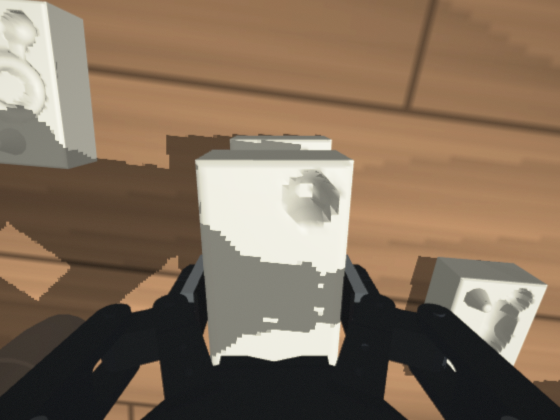

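```bash
python3 go.py .5852 -.2632 .044 -173;python3 go.py .5852 -.2632 .036 -173
```

```text
slide [-0.0054, 0.066, 0.0052] rot [0.0062, 0.0013, 0.0034] rows 0.4 t 7.9
slide [-0.0055, 0.086, 0.0054] rot [0.0062, 0.0013, 0.0034] rows 0.6 t 7.9
```

move_arm(slide=[[-0.0055,0.02,0.0055],[-0.0055,0.04,0.0055],[-0.0055,0.055,0.0055],[-0.0055,0.066,0.0055],[-0.0055,0.072,0.0055],[-0.0055,0.078,0.0055],[-0.0055,0.082,0.0055],[-0.0055,0.082,0.0055],[-0.0055,0.082,0.0055]], rotation=[[0.006,0.001,0.003],[0.006,0.001,0.003],[0.006,0.001,0.003],[0.006,0.001,0.003],[0.006,0.001,0.003],[0.006,0.001,0.003],[0.006,0.001,0.003],[0.006,0.001,0.003],[0.006,0.001,0.003]], jaw=[1,1,1,1,1,1,1,1,1])

```text
t: 9.02
tool_pos: [0.586, -0.2634, 0.0382]
tcp_rot: [[-0.993, 0.001, 0.121], [-0.121, -0.001, -0.993], [-0.001, -1.0, 0.001]]
contact_force: [0.3, -0.1, -3.3]
width: 0.0589
```

move_arm(slide=[[0,0.003,0],[0,0.005,0],[0,0.005,0],[0,0.005,0]], rotation=[[0,0,0],[0,0,0],[0,0,0],[0,0,0]], jaw=[1,1,1,1])

```text
t: 9.52
tool_pos: [0.5861, -0.2635, 0.0367]
tcp_rot: [[-0.993, 0.001, 0.121], [-0.121, -0.002, -0.993], [-0.001, -1.0, 0.002]]
contact_force: [-2.4, 1.9, 5.2]
width: 0.0595
```

move_arm(slide=[[0,0,0],[0,0,0],[0,0,0],[0,0,0],[0,0,0],[0,-0.05,0],[0,-0.15,0],[0,-0.3,0],[0,-0.4,0],[0,-0.4,0]], rotation=[[0,0,0],[0,0,0],[0,0,0],[0,0,0],[0,0,0],[0,0,0],[0,0,0],[0,0,0],[0,0,0],[0,0,0]], jaw=[0,0,0,0,0,0,0,0,0,0])

```text
t: 10.78
tool_pos: [0.5867, -0.2638, 0.1998]
tcp_rot: [[-0.993, 0.007, 0.121], [-0.121, -0.005, -0.993], [-0.006, -1.0, 0.006]]
contact_force: [-0.5, -0.6, -0.6]
width: 0.085
```

```bash
python3 - <<'E'
from h import *
im=r.capture('side'); cv2.imwrite('pics/s1.png',cv2.resize(im[255:385,300:440],(700,650)[:2],interpolation=cv2.INTER_CUBIC)[:590,:,::-1])
E
python3 go.py .40 .22 .20 -142
```

```text
slide [0.3154, -0.0113, -1.2558] rot [-0.0023, -0.3613, -0.0013] rows 8.3 t 10.82
```

View pics/s1.png

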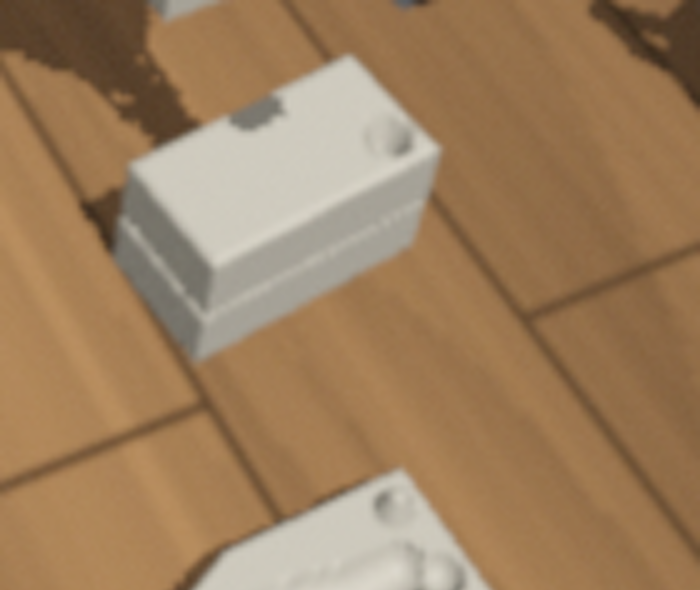

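```bash
python3 go.py .635 -.14 .22 -115
```

```text
slide [-0.159, -0.0573, -0.2912] rot [-0.0026, -0.6754, -0.0007] rows 5.4 t 10.82
```

move_arm(slide=[[-0.159,-0.057,-0.291],[-0.159,-0.057,-0.291],[-0.159,-0.057,-0.291],[-0.159,-0.057,-0.291],[-0.159,-0.057,-0.291],[-0.159,-0.057,-0.291],[-0.159,-0.057,-0.291]], rotation=[[-0.003,-0.675,0],[-0.003,-0.675,0],[-0.003,-0.675,0],[-0.003,-0.675,0],[-0.003,-0.675,0],[-0.003,-0.675,0],[-0.003,-0.675,0]], jaw=[0,0,0,0,0,0,0])

```text
t: 11.7
tool_pos: [0.6345, -0.1398, 0.2172]
tcp_rot: [[-0.424, -0.004, 0.906], [-0.906, 0.004, -0.424], [-0.001, -1.0, -0.005]]
contact_force: [0.7, 0.3, 0.7]
width: 0.0855
```

```bash
python3 w.py d short_face; python3 w.py e square_upper square_face; python3 go.py .6505 .09 .12 -59.5;python3 go.py .6505 .09 .003 -59.5
```

```text
short_face 0.89 [ 0.6526 -0.0979] 2.8 cost 0.032 d [-0.0006  0.0031] 1.9
square_upper out of view
square_face out of view
slide [-0.5369, 0.2473, -0.2073] rot [0.0016, -0.647, -0.002] rows 5.2 t 11.9
slide [-0.5365, 0.5398, -0.2063] rot [0.0016, -0.647, -0.002] rows 5.2 t 11.9
```

move_arm(slide=[[-0.537,0.2,-0.207],[-0.537,0.2,-0.207],[-0.537,0.2,-0.207],[-0.537,0.2,-0.207],[-0.537,0.2,-0.207],[-0.537,0.247,-0.207],[-0.537,0.4,-0.207],[-0.537,0.5,-0.207],[-0.537,0.54,-0.207],[-0.537,0.54,-0.207]], rotation=[[0.002,-0.647,-0.002],[0.002,-0.647,-0.002],[0.002,-0.647,-0.002],[0.002,-0.647,-0.002],[0.002,-0.647,-0.002],[0.002,-0.647,-0.002],[0.002,-0.647,-0.002],[0.002,-0.647,-0.002],[0.002,-0.647,-0.002],[0.002,-0.647,-0.002]], jaw=[0,0,0,0,0,0,0,0,0,0])

```text
t: 13.15
tool_pos: [0.6505, 0.0902, 0.0033]
tcp_rot: [[0.508, 0.001, 0.861], [-0.861, -0.0, 0.508], [0.001, -1.0, 0.001]]
contact_force: [0.2, 0.5, 0.2]
width: 0.0854
```

move_arm(slide=[[0,0,0],[0,0,0],[0,0,0],[0,0,0],[0,0,0]], rotation=[[0,0,0],[0,0,0],[0,0,0],[0,0,0],[0,0,0]], jaw=[1,1,1,1,1])

```text
t: 13.78
tool_pos: [0.6515, 0.0902, 0.0055]
tcp_rot: [[0.509, 0.005, 0.861], [-0.861, -0.0, 0.509], [0.003, -1.0, 0.004]]
contact_force: [-0.4, 0.6, 6.4]
width: 0.0613
```

move_arm(slide=[[0,-0.05,0],[0,-0.15,0],[0,-0.3,0],[0,-0.3,0]], rotation=[[0,0,0],[0,0,0],[0,0,0],[0,0,0]], jaw=[1,1,1,1])

```text
t: 14.28
tool_pos: [0.6523, 0.0903, 0.1293]
tcp_rot: [[0.509, 0.012, 0.861], [-0.861, -0.001, 0.509], [0.007, -1.0, 0.01]]
contact_force: [1.4, 1.4, -2.2]
width: 0.0615
```

```bash
python3 go.py .4574 .086 .1 -13.3;
```

```text
slide [-0.2391, 0.0673, -0.4258] rot [-0.0046, -0.5367, 0.007] rows 4.3 t 14.28
```

move_arm(slide=[[-0.239,0.067,-0.426],[-0.239,0.067,-0.426],[-0.239,0.067,-0.426],[-0.239,0.067,-0.426],[-0.239,0.067,-0.426],[-0.239,0.067,-0.426],[-0.239,0.1,-0.426],[-0.239,0.13,-0.426],[-0.239,0.14,-0.426],[-0.239,0.14,-0.426]], rotation=[[-0.005,-0.537,0.007],[-0.005,-0.537,0.007],[-0.005,-0.537,0.007],[-0.005,-0.537,0.007],[-0.005,-0.537,0.007],[-0.005,-0.537,0.007],[-0.005,-0.537,0.007],[-0.005,-0.537,0.007],[-0.005,-0.537,0.007],[-0.005,-0.537,0.007]], jaw=[1,1,1,1,1,1,1,1,1,1])

```text
t: 15.52
tool_pos: [0.4548, 0.0859, 0.0666]
tcp_rot: [[0.973, -0.012, 0.23], [-0.23, -0.0, 0.973], [-0.012, -1.0, -0.003]]
contact_force: [0.2, -0.8, -0.8]
width: 0.0614
```

```bash
python3 go.py .4574 .086 .045 -13.3;python3 go.py .4574 .086 .038 -13.3
```

```text
slide [0.0069, 0.054, 0.0019] rot [0.0019, 0.0001, -0.0079] rows 0.3 t 15.53
slide [0.0071, 0.0715, 0.0019] rot [0.0019, 0.0001, -0.0079] rows 0.5 t 15.53
```

move_arm(slide=[[0.006,0.02,0.002],[0.006,0.035,0.002],[0.006,0.048,0.002],[0.006,0.056,0.002],[0.006,0.062,0.002],[0.006,0.066,0.002],[0.006,0.069,0.002],[0.006,0.069,0.002]], rotation=[[0.002,0,-0.007],[0.002,0,-0.007],[0.002,0,-0.007],[0.002,0,-0.007],[0.002,0,-0.007],[0.002,0,-0.007],[0.002,0,-0.007],[0.002,0,-0.007]], jaw=[1,1,1,1,1,1,1,1])

```text
t: 16.52
tool_pos: [0.4572, 0.0861, 0.0395]
tcp_rot: [[0.973, -0.0, 0.23], [-0.23, 0.0, 0.973], [-0.0, -1.0, 0.0]]
contact_force: [0.7, -0.7, -2.0]
width: 0.0614
```

move_arm(slide=[[0,0.002,0],[0,0.004,0],[0,0.005,0],[0,0.005,0],[0,0.005,0]], rotation=[[0,0,0],[0,0,0],[0,0,0],[0,0,0],[0,0,0]], jaw=[1,1,1,1,1])

```text
t: 17.15
tool_pos: [0.4572, 0.0861, 0.0376]
tcp_rot: [[0.973, -0.0, 0.23], [-0.23, 0.0, 0.973], [-0.0, -1.0, 0.0]]
contact_force: [-0.9, -0.9, 2.4]
width: 0.0613
```

move_arm(slide=[[0,0,0],[0,0,0],[0,0,0],[0,0,0],[0,0,0],[0,-0.05,0],[0,-0.15,0],[0,-0.3,0],[0,-0.4,0],[0,-0.4,0]], rotation=[[0,0,0],[0,0,0],[0,0,0],[0,0,0],[0,0,0],[0,0,0],[0,0,0],[0,0.1,0],[0,0.2,0],[0,0.3,0]], jaw=[0,0,0,0,0,0,0,0,0,0])

```text
t: 18.4
tool_pos: [0.4583, 0.086, 0.2004]
tcp_rot: [[0.773, 0.006, 0.634], [-0.634, -0.0, 0.773], [0.005, -1.0, 0.004]]
contact_force: [-0.6, -0.1, -0.3]
width: 0.0855
```

```bash
python3 go.py .605 .2747 .12 -112.7;python3 go.py .605 .2747 .008 -112.7
```

```text
slide [-0.0163, 0.2033, 0.5965] rot [-0.0043, 0.8536, 0.0011] rows 6.9 t 18.4
slide [-0.0176, 0.4833, 0.5953] rot [-0.0043, 0.8536, 0.0011] rows 6.9 t 18.4
```

move_arm(slide=[[-0.017,0.2,0.596],[-0.017,0.2,0.596],[-0.017,0.2,0.596],[-0.017,0.2,0.596],[-0.017,0.2,0.596],[-0.017,0.2,0.596],[-0.017,0.2,0.596],[-0.017,0.25,0.596],[-0.017,0.3,0.596],[-0.017,0.3,0.596]], rotation=[[-0.004,0.854,0.001],[-0.004,0.854,0.001],[-0.004,0.854,0.001],[-0.004,0.854,0.001],[-0.004,0.854,0.001],[-0.004,0.854,0.001],[-0.004,0.854,0.001],[-0.004,0.854,0.001],[-0.004,0.854,0.001],[-0.004,0.854,0.001]], jaw=[0,0,0,0,0,0,0,0,0,0])

```text
t: 19.65
tool_pos: [0.6013, 0.2753, 0.076]
tcp_rot: [[-0.382, -0.009, 0.924], [-0.924, -0.0, -0.382], [0.004, -1.0, -0.009]]
contact_force: [0.2, -0.1, 0.8]
width: 0.0853
```

```bash
python3 go.py .605 .2747 .008 -112.7
```

```text
slide [-0.003, 0.1698, 0.0106] rot [0.0057, 0.0028, 0.0027] rows 1.1 t 19.65
```

move_arm(slide=[[-0.003,0.08,0.008],[-0.003,0.13,0.008],[-0.003,0.17,0.008],[-0.003,0.17,0.008],[-0.003,0.17,0.008],[-0.003,0.17,0.008],[-0.003,0.17,0.008],[-0.003,0.17,0.008],[-0.003,0.17,0.008]], rotation=[[0.005,0.003,0.002],[0.005,0.003,0.002],[0.005,0.003,0.002],[0.005,0.003,0.002],[0.005,0.003,0.002],[0.005,0.003,0.002],[0.005,0.003,0.002],[0.005,0.003,0.002],[0.005,0.003,0.002]], jaw=[0,0,0,0,1,1,1,1,1])

```text
t: 20.78
tool_pos: [0.6059, 0.2756, 0.011]
tcp_rot: [[-0.386, 0.005, 0.922], [-0.922, 0.001, -0.386], [-0.003, -1.0, 0.004]]
contact_force: [-0.9, 0.9, 5.7]
width: 0.0592
```

move_arm(slide=[[0,-0.05,0],[0,-0.15,0],[0,-0.3,0],[0,-0.3,0]], rotation=[[0,0,0],[0,0,0],[0,0,0],[0,0,0]], jaw=[1,1,1,1])

```text
t: 21.28
tool_pos: [0.6067, 0.276, 0.1348]
tcp_rot: [[-0.386, 0.011, 0.922], [-0.922, 0.003, -0.386], [-0.007, -1.0, 0.009]]
contact_force: [-0.1, 1.0, -3.4]
width: 0.0593
```

```bash
python3 go.py .6526 -.0979 .11 -177.2
```

```text
slide [0.8183, 0.0607, 0.4661] rot [-0.003, 0.7504, -0.0077] rows 6.0 t 21.27
```

move_arm(slide=[[0.818,0.06,0.466],[0.818,0.06,0.466],[0.818,0.06,0.466],[0.818,0.06,0.466],[0.818,0.06,0.466],[0.818,0.06,0.466],[0.818,0.06,0.466],[0.818,0.08,0.466],[0.818,0.13,0.466],[0.818,0.14,0.466]], rotation=[[-0.003,0.75,-0.008],[-0.003,0.75,-0.008],[-0.003,0.75,-0.008],[-0.003,0.75,-0.008],[-0.003,0.75,-0.008],[-0.003,0.75,-0.008],[-0.003,0.75,-0.008],[-0.003,0.75,-0.008],[-0.003,0.75,-0.008],[-0.003,0.75,-0.008]], jaw=[1,1,1,1,1,1,1,1,1,1])

```text
t: 22.52
tool_pos: [0.6496, -0.0963, 0.0716]
tcp_rot: [[-0.999, -0.013, 0.052], [-0.052, -0.001, -0.999], [0.013, -1.0, 0.001]]
contact_force: [0.8, -0.3, -1.4]
width: 0.0592
```

```bash
python3 go.py .6526 -.0979 .045 -177.2
```

```text
slide [-0.0082, 0.0665, 0.0044] rot [-0.0005, 0.0021, 0.0088] rows 0.4 t 22.52
```

move_arm(slide=[[-0.007,0.02,0.004],[-0.007,0.035,0.004],[-0.007,0.05,0.004],[-0.007,0.06,0.004],[-0.007,0.066,0.004],[-0.007,0.069,0.004],[-0.007,0.07,0.004],[-0.007,0.07,0.004]], rotation=[[0,0.002,0.008],[0,0.002,0.008],[0,0.002,0.008],[0,0.002,0.008],[0,0.002,0.008],[0,0.002,0.008],[0,0.002,0.008],[0,0.002,0.008]], jaw=[1,1,1,1,1,1,1,1])

```text
t: 23.52
tool_pos: [0.6532, -0.1, 0.0456]
tcp_rot: [[-0.999, 0.003, 0.046], [-0.046, -0.002, -0.999], [-0.002, -1.0, 0.002]]
contact_force: [0.6, -0.7, -1.9]
width: 0.0592
```

```bash
python3 go.py .6526 -.0985 .0435 -177.2; python3 -c "
from rig import r
s=r.get_state();print(s['tool_pos'],s['contact_force'],s['wrist_torque'])"
```

```text
slide [0.0014, 0.0052, -0.0038] rot [-0.0016, -0.0017, -0.0016] rows 0.0 t 23.52
[ 0.6532347  -0.09997699  0.04557868] [ 0.59589038 -0.68544926 -1.94709455] [ 0.02558932  0.01642137 -0.01960532]
```

move_arm(slide=[[0.001,0,-0.004],[0.001,0.003,-0.004],[0.001,0.005,-0.004],[0.001,0.007,-0.004],[0.001,0.007,-0.004]], rotation=[[0,-0.002,0],[0,-0.002,0],[0,-0.002,0],[0,-0.002,0],[0,-0.002,0]], jaw=[1,1,1,1,1])

```text
t: 24.15
tool_pos: [0.6531, -0.0984, 0.043]
tcp_rot: [[-0.999, 0.004, 0.049], [-0.049, -0.002, -0.999], [-0.003, -1.0, 0.003]]
contact_force: [1.6, -0.2, 0.9]
width: 0.0592
```

move_arm(slide=[[0,0,0],[0,0,0],[0,0,0],[0,0,0],[0,0,0],[0,-0.05,0],[0,-0.15,0],[0,-0.3,0],[0,-0.4,0],[0,-0.4,0]], rotation=[[0,0,0],[0,0,0],[0,0,0],[0,0,0],[0,0,0],[0,0,0],[0,0,0],[0,0,0],[0,0,0],[0,0,0]], jaw=[0,0,0,0,0,0,0,0,0,0])

```text
t: 25.4
tool_pos: [0.6534, -0.0983, 0.2065]
tcp_rot: [[-0.999, 0.009, 0.049], [-0.049, -0.004, -0.999], [-0.009, -1.0, 0.005]]
contact_force: [-0.4, -0.3, 0.1]
width: 0.0859
```

```bash
python3 go.py .51 .1 .21 -160
```

```text
slide [0.3334, -0.0143, -0.5127] rot [-0.0041, -0.1998, -0.0054] rows 3.9 t 25.4
```

move_arm(slide=[[0.68,-0.01,-1.0],[0.68,-0.01,-1.0],[0.68,-0.01,-1.0],[0.68,-0.01,-1.0],[0.68,-0.01,-1.0],[0.68,-0.01,-1.0],[0.68,-0.01,-1.0],[0.68,-0.01,-1.0],[0.68,-0.01,-1.0],[0.68,-0.01,-1.0]], rotation=[[0,-0.4,-0.005],[0,-0.4,-0.005],[0,-0.4,-0.005],[0,-0.4,-0.005],[0,-0.4,-0.005],[0,-0.4,-0.005],[0,-0.4,-0.005],[0,-0.4,-0.005],[0,-0.4,-0.005],[0,-0.4,-0.005]], jaw=[0,0,0,0,0,0,0,0,0,0])

```text
t: 26.65
tool_pos: [0.361, 0.2878, 0.2045]
tcp_rot: [[-0.796, -0.006, 0.605], [-0.605, -0.005, -0.796], [0.008, -1.0, 0.001]]
contact_force: [0.4, -0.1, 0.1]
width: 0.0853
```

```bash
python3 w.py f tapered_upper; python3 - <<'E'
import pickle,numpy as np,subprocess
x,y,a=pickle.load(open('res.pkl','rb'))['tapered_upper']; x+=.006*np.cos(a); y+=.006*np.sin(a)
for z in(.08,.008): subprocess.run(['python3','go.py',str(x),str(y),str(z),str(np.degrees(a)-180)])
print(x,y)
E
```

```text
tapered_upper 0.61 [0.3576 0.2989] 37.2 cost 0.031 d [-0.001   0.0029] -0.8
slide [-0.0266, 0.3118, -0.0294] rot [-0.0006, -0.0011, 0.0047] rows 2.0 t 26.8
slide [-0.0279, 0.4918, -0.0296] rot [-0.0006, -0.0011, 0.0047] rows 3.2 t 26.8
0.3623370068082784 0.30251477300695473
```

View pics/w_f.png

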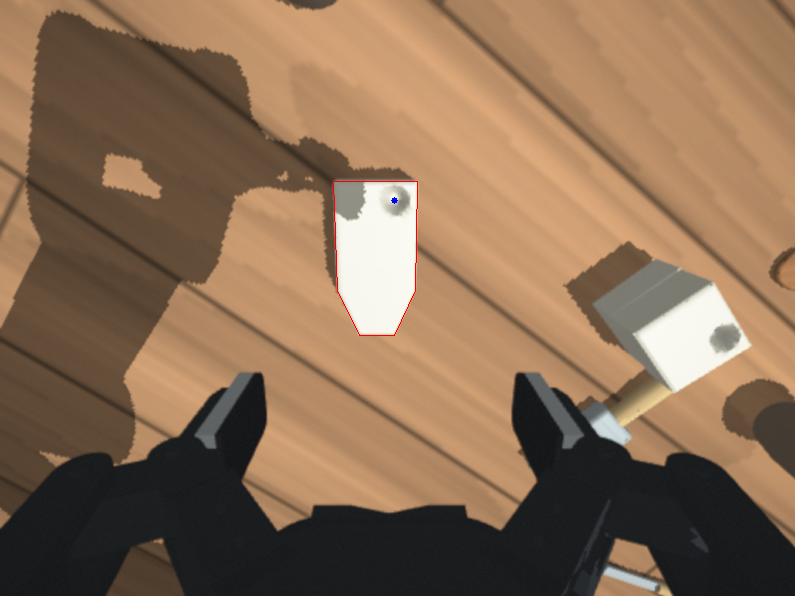

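move_arm(slide=[[-0.027,0.15,-0.03],[-0.027,0.3,-0.03],[-0.027,0.4,-0.03],[-0.027,0.492,-0.03],[-0.027,0.492,-0.03],[-0.027,0.492,-0.03],[-0.027,0.492,-0.03]], rotation=[[0,0,0.004],[0,0,0.004],[0,0,0.004],[0,0,0.004],[0,0,0.004],[0,0,0.004],[0,0,0.004]], jaw=[0,0,0,0,0,0,0])

```text
t: 27.68
tool_pos: [0.3622, 0.3035, 0.0097]
tcp_rot: [[-0.797, 0.003, 0.604], [-0.604, 0.0, -0.797], [-0.002, -1.0, 0.002]]
contact_force: [-0.3, -0.3, -0.1]
width: 0.0856
```

move_arm(slide=[[0,0,0],[0,0,0],[0,0,0],[0,0,0],[0,0,0]], rotation=[[0,0,0],[0,0,0],[0,0,0],[0,0,0],[0,0,0]], jaw=[1,1,1,1,1])

```text
t: 28.3
tool_pos: [0.3619, 0.3034, 0.0092]
tcp_rot: [[-0.796, 0.002, 0.605], [-0.605, -0.0, -0.796], [-0.001, -1.0, 0.002]]
contact_force: [-0.6, -2.1, 7.8]
width: 0.0593
```

move_arm(slide=[[0,-0.05,0],[0,-0.2,0],[0,-0.4,0],[0,-0.4,0],[0,-0.4,0]], rotation=[[0,0,0],[0,0,0],[0,0,0],[0,0,0],[0,0,0]], jaw=[1,1,1,1,1])

```text
t: 28.92
tool_pos: [0.3614, 0.3035, 0.1691]
tcp_rot: [[-0.796, 0.002, 0.605], [-0.605, -0.0, -0.796], [-0.002, -1.0, 0.001]]
contact_force: [0.1, -0.0, -4.0]
width: 0.059
```

```bash
python3 go.py .43 -.05 .17 -160;  python3 -c "
import numpy as np
a=np.radians(1.4);print(.5099+.006*np.cos(a),-.4222+.006*np.sin(a))"
```

```text
slide [0.3978, -0.0018, 0.8076] rot [-0.0007, 0.2002, -0.0012] rows 5.8 t 28.93
0.5158982089386871 -0.4220534069310841
```

move_arm(slide=[[0.398,0,0.808],[0.398,0,0.808],[0.398,0,0.808],[0.398,0,0.808],[0.398,0,0.808],[0.398,0,0.808],[0.398,0,0.808]], rotation=[[0,0.2,0],[0,0.2,0],[0,0.2,0],[0,0.2,0],[0,0.2,0],[0,0.2,0],[0,0.2,0]], jaw=[1,1,1,1,1,1,1])

```text
t: 29.8
tool_pos: [0.4298, -0.0528, 0.167]
tcp_rot: [[-0.941, -0.003, 0.338], [-0.338, -0.0, -0.941], [0.003, -1.0, -0.001]]
contact_force: [-0.6, 0.1, -2.7]
width: 0.0592
```

```bash
python3 go.py .5159 -.4221 .11 -178.6
```

```text
slide [0.1091, 0.1422, 0.9418] rot [0.0001, 0.2135, 0.0017] rows 6.1 t 29.8
```

move_arm(slide=[[0.109,0,0.942],[0.109,0,0.942],[0.109,0,0.942],[0.109,0,0.942],[0.109,0,0.942],[0.109,0,0.942],[0.109,0.05,0.942],[0.109,0.12,0.942],[0.109,0.2,0.942],[0.109,0.23,0.942]], rotation=[[0,0.213,0],[0,0.213,0],[0,0.213,0],[0,0.213,0],[0,0.213,0],[0,0.213,0],[0,0.213,0],[0,0.213,0],[0,0.213,0],[0,0.213,0]], jaw=[1,1,1,1,1,1,1,1,1,1])

```text
t: 31.05
tool_pos: [0.5174, -0.4172, 0.0735]
tcp_rot: [[-1.0, -0.004, 0.031], [-0.031, 0.004, -1.0], [0.004, -1.0, -0.004]]
contact_force: [0.6, 0.3, -3.3]
width: 0.0593
```

```bash
python3 go.py .5159 -.4221 .043 -178.6
```

```text
slide [0.0038, 0.0761, 0.0124] rot [0.0027, 0.0041, 0.0026] rows 0.5 t 31.05
```

move_arm(slide=[[0.002,0,0.004],[0.002,0,0.004],[0.002,0,0.004],[0.002,0,0.004]], rotation=[[0,0,0],[0,0,0],[0,0,0],[0,0,0]], jaw=[1,1,1,1])

```text
t: 31.55
tool_pos: [0.5173, -0.4211, 0.0777]
tcp_rot: [[-1.0, 0.001, 0.03], [-0.03, -0.002, -1.0], [-0.001, -1.0, 0.002]]
contact_force: [-0.1, 0.5, -3.3]
width: 0.0593
```

```bash
python3 go.py .5159 -.4221 .043 -178.6
```

```text
slide [0.0038, 0.0868, 0.0022] rot [-0.0013, 0.0035, -0.0005] rows 0.6 t 31.55
```

move_arm(slide=[[0.004,0.025,0.002],[0.004,0.045,0.002],[0.004,0.06,0.002],[0.004,0.07,0.002],[0.004,0.078,0.002],[0.004,0.084,0.002],[0.004,0.087,0.002],[0.004,0.087,0.002],[0.004,0.087,0.002]], rotation=[[-0.001,0.003,0],[-0.001,0.003,0],[-0.001,0.003,0],[-0.001,0.003,0],[-0.001,0.003,0],[-0.001,0.003,0],[-0.001,0.003,0],[-0.001,0.003,0],[-0.001,0.003,0]], jaw=[1,1,1,1,1,1,1,1,1])

```text
t: 32.67
tool_pos: [0.5157, -0.4219, 0.0424]
tcp_rot: [[-1.0, 0.0, 0.025], [-0.025, 0.0, -1.0], [-0.0, -1.0, -0.0]]
contact_force: [-1.4, -0.3, -3.0]
width: 0.059
```

move_arm(slide=[[0,0.002,0],[0,0.004,0],[0,0.004,0],[0,0.004,0]], rotation=[[0,0,0],[0,0,0],[0,0,0],[0,0,0]], jaw=[1,1,1,1])

```text
t: 33.17
tool_pos: [0.5157, -0.4219, 0.0413]
tcp_rot: [[-1.0, 0.0, 0.025], [-0.025, -0.0, -1.0], [-0.0, -1.0, 0.0]]
contact_force: [-3.5, 2.6, 6.1]
width: 0.0589
```

move_arm(slide=[[0,0,0],[0,0,0],[0,0,0],[0,0,0],[0,0,0],[0,-0.05,0],[0,-0.15,0],[0,-0.3,0],[0,-0.4,0],[0,-0.4,0]], rotation=[[0,0,0],[0,0,0],[0,0,0],[0,0,0],[0,0,0],[0,0,0],[0,0,0],[0,0,0],[0,0,0],[0,0,0]], jaw=[0,0,0,0,0,0,0,0,0,0])

```text
t: 34.42
tool_pos: [0.5164, -0.4227, 0.2045]
tcp_rot: [[-1.0, 0.005, 0.025], [-0.025, -0.005, -1.0], [-0.005, -1.0, 0.005]]
contact_force: [0.0, -1.0, -0.1]
width: 0.0855
```

```bash
python3 - <<'E'
from h import *
import pickle
res=pickle.load(open('res.pkl','rb'))
im=r.capture('side'); p=r.camera_params('side'); T=[]
for n in SH:
    v=res[n+'_face']; u=proj(p,world(np.zeros((1,2)),v,(.034,)))[0]; x,y=(u-[37,27]).astype(int); x=min(x,486);y=min(max(y,0),366)
    T.append(cv2.resize(im[y:y+54,x:x+74],(396,290),interpolation=cv2.INTER_CUBIC)[:,:,::-1])
cv2.imwrite('pics/end.png',np.vstack([np.hstack(T[:2]),np.hstack(T[2:])]))
E
python3 go.py .51 -.38 .22 -160
```

```text
slide [0.0118, -0.0456, -0.1054] rot [-0.0012, -0.2158, -0.001] rows 1.7 t 34.48
```

View pics/end.png

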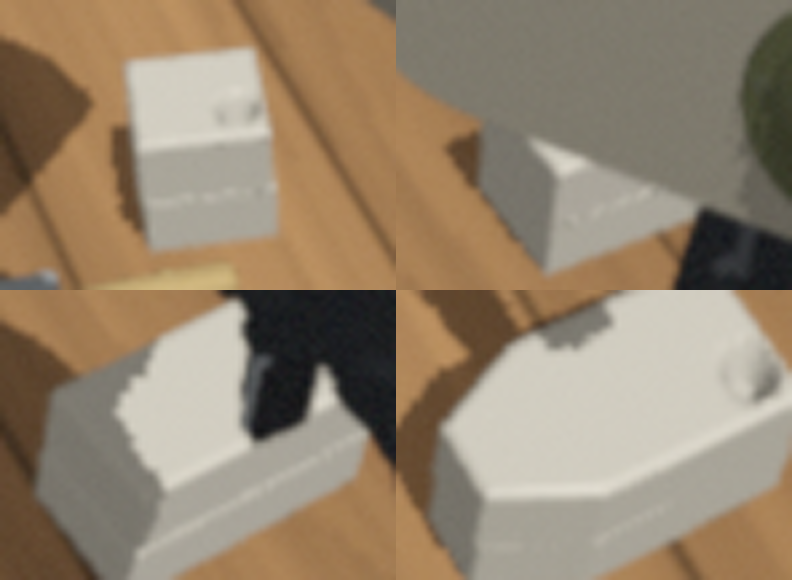

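move_arm(slide=[[0.012,0,0],[0.012,0,0],[0.012,0,0],[0.012,0,0],[0.012,0.1,0],[0.012,0.2,0],[0.012,0.29,0],[0.012,0.3,0],[0.012,0.3,0],[0.012,0.3,0]], rotation=[[0,0,0],[0,0,0],[0,0,0],[0,0,0],[0,0,0],[0,0,0],[0,0,0],[0,0,0],[0,0,0],[0,0,0]], jaw=[1,1,1,1,1,1,1,1,1,1], grip_force=20)

```text
t: 35.72
tool_pos: [0.5114, -0.4226, 0.0825]
tcp_rot: [[-1.0, 0.002, 0.025], [-0.025, -0.002, -1.0], [-0.002, -1.0, 0.002]]
contact_force: [-0.4, -0.1, 0.2]
width: -0.0001
```

move_arm(slide=[[0,0.01,0],[0,0.02,0],[0,0.028,0],[0,0.032,0],[0,0.035,0],[0,0.035,0],[0,0.035,0]], rotation=[[0,0,0],[0,0,0],[0,0,0],[0,0,0],[0,0,0],[0,0,0],[0,0,0]], jaw=[1,1,1,1,1,1,1])

```text
t: 36.6
tool_pos: [0.5108, -0.4219, 0.0681]
tcp_rot: [[-1.0, 0.0, 0.025], [-0.025, -0.0, -1.0], [-0.0, -1.0, 0.0]]
contact_force: [-3.2, 4.1, 9.3]
width: 0.0
```

move_arm(slide=[[0,-0.05,0],[0,-0.13,0],[-0.185,-0.13,-0.4],[-0.185,-0.13,-0.4],[-0.185,-0.13,-0.4],[-0.185,-0.13,-0.4],[-0.185,-0.13,-0.4],[-0.185,-0.05,-0.4],[-0.185,-0.035,-0.4],[-0.185,-0.035,-0.4]], rotation=[[0,0,0],[0,0,0],[0,0,0],[0,0,0],[0,0,0],[0,0,0],[0,0,0],[0,0,0],[0,0,0],[0,0,0]], jaw=[1,1,1,1,1,1,1,1,1,1])

```text
t: 37.85
tool_pos: [0.5805, -0.2611, 0.0809]
tcp_rot: [[-1.0, -0.0, 0.024], [-0.024, 0.001, -1.0], [0.0, -1.0, -0.001]]
contact_force: [-0.1, -0.2, -0.2]
width: 0.0001
```

move_arm(slide=[[0,0.01,0],[0,0.02,0],[0,0.028,0],[0,0.032,0],[0,0.035,0],[0,0.037,0],[0,0.037,0]], rotation=[[0,0,0],[0,0,0],[0,0,0],[0,0,0],[0,0,0],[0,0,0],[0,0,0]], jaw=[1,1,1,1,1,1,1])

```text
t: 38.72
tool_pos: [0.5808, -0.2601, 0.0681]
tcp_rot: [[-1.0, 0.001, 0.026], [-0.026, -0.001, -1.0], [-0.001, -1.0, 0.001]]
contact_force: [-5.1, 3.5, 13.2]
width: -0.0002
```

move_arm(slide=[[0,-0.05,0],[0,-0.13,0],[-0.19,-0.13,-0.4],[-0.19,-0.13,-0.4],[-0.19,-0.13,-0.4],[-0.19,-0.13,-0.4],[-0.19,-0.13,-0.4],[-0.19,-0.05,-0.4],[-0.19,-0.035,-0.4],[-0.19,-0.035,-0.4]], rotation=[[0,0,0],[0,0,0],[0,0,0],[0,0,0],[0,0,0],[0,0,0],[0,0,0],[0,0,0],[0,0,0],[0,0,0]], jaw=[1,1,1,1,1,1,1,1,1,1])

```text
t: 39.98
tool_pos: [0.6526, -0.0993, 0.0803]
tcp_rot: [[-1.0, -0.0, 0.024], [-0.024, 0.0, -1.0], [0.0, -1.0, -0.0]]
contact_force: [-0.6, 0.3, 0.7]
width: -0.0003
```

move_arm(slide=[[0,0.01,0],[0,0.02,0],[0,0.028,0],[0,0.032,0],[0,0.035,0],[0,0.035,0],[0,0.035,0]], rotation=[[0,0,0],[0,0,0],[0,0,0],[0,0,0],[0,0,0],[0,0,0],[0,0,0]], jaw=[1,1,1,1,1,1,1])

```text
t: 40.85
tool_pos: [0.6527, -0.0983, 0.0681]
tcp_rot: [[-1.0, 0.001, 0.026], [-0.026, -0.0, -1.0], [-0.001, -1.0, 0.0]]
contact_force: [-5.2, 2.0, 13.0]
width: -0.0002
```

```bash
python3 go.py .4574 .086 .13 -180; python3 go.py .4574 .086 .082 -180
```

```text
slide [0.4762, -0.1555, -0.4729] rot [-0.0002, 0.017, -0.0008] rows 4.4 t 40.85
slide [0.4763, -0.0355, -0.473] rot [-0.0002, 0.017, -0.0008] rows 4.3 t 40.85
```

move_arm(slide=[[0,-0.05,0],[0,-0.15,0],[0.476,-0.155,-0.473],[0.476,-0.155,-0.473],[0.476,-0.155,-0.473],[0.476,-0.155,-0.473],[0.476,-0.155,-0.473],[0.476,-0.06,-0.473],[0.476,-0.035,-0.473],[0.476,-0.035,-0.473]], rotation=[[0,0,0],[0,0,0],[0,0,0],[0,0,0],[0,0,0],[0,0,0],[0,0,0],[0,0,0],[0,0,0],[0,0,0]], jaw=[1,1,1,1,1,1,1,1,1,1])

```text
t: 42.1
tool_pos: [0.4581, 0.0856, 0.08]
tcp_rot: [[-1.0, -0.001, 0.025], [-0.025, 0.0, -1.0], [0.001, -1.0, -0.0]]
contact_force: [0.1, -0.4, -0.0]
width: 0.0
```

move_arm(slide=[[0,0.01,0],[0,0.02,0],[0,0.028,0],[0,0.032,0],[0,0.036,0],[0,0.037,0],[0,0.037,0]], rotation=[[0,0,0],[0,0,0],[0,0,0],[0,0,0],[0,0,0],[0,0,0],[0,0,0]], jaw=[1,1,1,1,1,1,1])

```text
t: 42.98
tool_pos: [0.4577, 0.086, 0.0679]
tcp_rot: [[-1.0, 0.002, 0.026], [-0.026, -0.0, -1.0], [-0.002, -1.0, 0.0]]
contact_force: [-10.4, -1.4, 34.7]
width: 0.0001
```

move_arm(slide=[[0,-0.05,0],[0,-0.15,0],[0,-0.3,0],[0,-0.45,0],[0.2,-0.5,-0.3],[0.4,-0.5,-0.6],[0.4,-0.5,-0.6],[0.4,-0.5,-0.6],[0.4,-0.5,-0.6]], rotation=[[0,0,0],[0,0,0],[0,0,0],[0,0,0],[0,0,0],[0,0,0],[0,0,0],[0,0,0],[0,0,0]], jaw=[1,1,1,1,1,1,1,1,1])

```text
t: 44.1
tool_pos: [0.2897, 0.3235, 0.2657]
tcp_rot: [[-1.0, 0.001, 0.027], [-0.027, 0.001, -1.0], [-0.001, -1.0, -0.001]]
contact_force: [0.7, -0.2, -0.1]
width: -0.0
```

```bash
python3 - <<'E'
from h import *
im=r.capture('top'); im2=r.capture('side')
a=cv2.resize(im[90:310,110:430],(800,550),interpolation=cv2.INTER_CUBIC)
cv2.imwrite('pics/endtop.png',a[:,:,::-1]); cv2.imwrite('pics/endside.png',cv2.resize(im2,(796,597),interpolation=cv2.INTER_CUBIC)[:,:,::-1])
E
```

```text
(no output)
```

View pics/endtop.png

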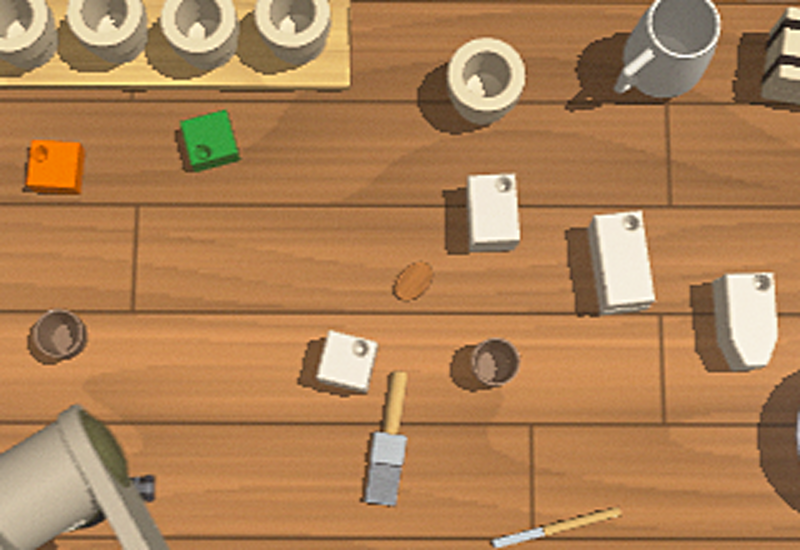

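View pics/endside.png

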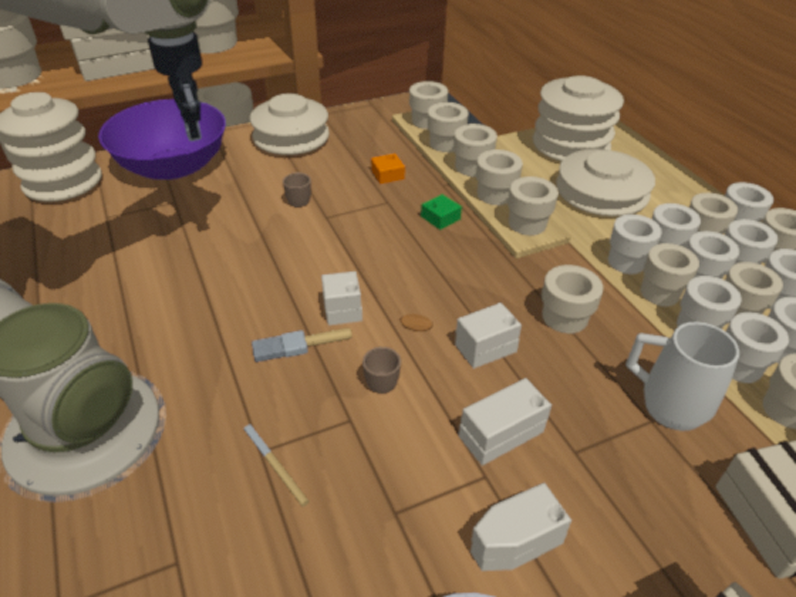

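```bash
python3 -c "
from rig import r
print(r.get_state()['contact_force']); print(r.finish_job())"
```

```text
[ 0.75424871 -0.20900259 -0.65284485]
the job is handed in; nothing more can be done
None
```

All four moulds are closed, and I handed the job in at about 44 s. Each top half was gripped across its sides, set on the bottom half of the same outline with the pour hole over the pour well, and released.

- **Seating:** I touched the top of each closed mould with the shut fingers. All four stopped at 67.9–68.1 mm, against the 68 mm expected for a fully seated mould.
- **Probe force on the square mould:** The touch on the square mould reached about 35 N. The other three were at 9–13 N. That was more than I intended, though still under the 40 N limit.
- **Position and surroundings:** In the final top and side pictures every pour hole is on the well side. The bottom halves look unmoved and the two clay cups stand where they were. The arm is clear of everything.
- **Where the cameras disagreed:** The first fits from the top and side cameras differed by 3–5 mm. I used the wrist-camera fits instead, and the square bottom half's direction came from an enlarged crop. The long mould showed a slightly brighter seam line than the others from the side, but its measured height says it is home.

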